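# Show the LEDs to the bench camera with an inspection mirror

## Robot

A 7-joint arm with a two-finger parallel gripper is mounted at the origin on the work surface. World frame = base frame: x ahead of the robot, y to its left, z up, the work surface at z = 0. Lengths are in m, angles in rad, forces in N, time in s.
With the tool pointing down it reaches from about 0.35 to 0.775 m from the base axis. Payload 3.1 kg.
Tool frame: the origin (TCP) lies between the finger pads; the fingertips stand 11 mm ahead of it and the grasp point (between the pads) lies 8 mm behind it; z points along the fingers, y is the line along which they close (so a half turn about z gives the same grasp; the last joint's range is limited). The gripper opens to 85 mm and grips with 20 to 120 N. Pads are 22 mm wide; open, the fingers measure 114 mm over their backs; the gripper's body (76 mm by 85 mm) begins 54 mm behind the grasp point. The pads swing forward as they close: fully open they stand 13 mm farther back than shut.
Start: joints at [-1.314, 0.311, 0.014, 1.512, -0.004, 1.319, -0.027], TCP at [0.162, 0.526, 0.242] pointing down, gripper open.
Joint ranges: [-2.7, 2.7], [-0.3, 1.91], [-1.27, 1.3], [0.12, 2.57], [-1.44, 4.58], [0.2, 2.03], [-3.05, 3.05]. Speed limits (rad/s): [2.79, 2.79, 3.14, 3.14, 3.14, 3.14, 3.14].

## Interface

Orientations are given as a 3x3 rotation matrix whose columns are the frame's x, y, z axes.
In Python, from bench import arm, vision, job gives the robot as it stands. The module is installed in compiled form; this text tells all that it offers.
- The arm moves only by the tool drive_tool, never from a script. Its argument "steps" is a list that holds one entry, the list of rows, each a list of 5 numbers: the opening, from 0 (shut) to 1 (fully open), then the shift along the tool's x, y, z scaled (see below), then the turn about the tool's z scaled (see below). A call has 1 to 12 rows; each row shifts and turns the commanded pose from where the row before left it, along the tool's axes as they then stand; what a row does not reach is not made up. The controller multiplies each number of a shift by 25 mm and each number of a turn by 0.08 rad. A row lasts 1/12 s, in which the tool goes at most 41.7 mm and 7.16 degrees, less where a joint would pass 70% of its speed; a pose out of reach is approached as far as the arm can. A call with a number of a shift or a turn outside -1 to 1 is refused whole. A call with a gripper value outside its range is refused whole. The fingers move at their own pace and stop on an object; the grip force is fixed at half the most. Time passes only in rows, so rows that do not move let the fingers close. It gives the time, the measured TCP pose, the force, the opening and the grip force at its end, in the units of the state.
- arm.observe(): the state, without advancing time (a new reading comes with each control period).
- vision.get_image(name): name is "scene" or "top" or "wrist"; returns (picture, depth): 480x640x3 uint8, red, green, blue; 480x640 float32, m along the optical axis (not along the pixel's ray), 0 where there is no reading.
- vision.get_calibration(name): a dict with "intrinsics" (3x3 intrinsics, pixels), "k1" (the pictures are not rectified: a ray, as slopes to the right and down, at radius r is drawn at 1 + k1 r^2 times it, then the intrinsics apply), "world_to_cam" (4x4, takes a point from world to camera coordinates); the wrist camera has in their place "hand_eye" (4x4, takes a point from camera to tool coordinates, whose origin is the TCP and whose axes are the flange's). Camera axes: x right, y up, looking along -z (the intrinsics and any distortion apply to the point x, -y, -z); pixel columns grow to the right and rows downward; lengths in m; the calibration is good to about 2 mm. A picture is of the moment at which its call begins: read the wrist's pose just before it. get_calibration takes no time and is no camera call.
- job.finish_job(): hands the job in; it is judged then, once.
The state is a dict: "t": time; "joint_positions": joint angles; "qvel": joint speeds; "tau": joint torques, N m; "position": TCP position; "eef_rot": TCP orientation; "ft_force": force on the tool from outside, world axes, zero at the start; "ft_torque": the same for the moment, N m; "finger_gap": opening from 0.0 (shut) to 1.0 (fully open); "grip_force": force on a finger pad.
Only numpy, scipy, OpenCV 4.12 (cv2) and the standard library are available. Lean on these libraries where they do the work, as an engineer would, in place of code of your own. Each camera call takes 0.05 s, during which the arm holds its last target. There are 200 camera calls.

## Task

First lower the half-open lid of the LED test jig gently until it lies fully down on its stop. Then take the inspection mirror from its rest and hold it about 8 cm below the jig's window, tilted so that the bench camera sees the LED side of the clamped module centred in the glass. Finish while still holding the mirror there, still and touching nothing but your gripper, with the lid still down; leave the camera and the other things on the bench where they are.

Things in the scene. Friction and masses are not known exactly. Their poses are not given: they have to be found in the camera images.
- jig: LED test jig fixed to the bench. Origin: on the bench, straight below the clamped module. Axes: x to the jig's back (-x, its front, faces roughly the robot), y to the camera's side, z up. Base plate 14 mm high, x -65 to 125 mm, y +-75 mm. Two 16 mm columns at x 82, y +-36 mm carry a nest plate, z 160 to 172 mm, y +-42 mm, that reaches out free to x -48 mm, open below.
- led_face (a point): centre of the LED side of the white 42 mm four-LED module clamped in the window of the jig's nest plate; it faces straight down, 160 mm above the bench, above the jig's origin. Axes as the jig's.
- lid (a joint): opening angle of the jig's lid, rad: 0 = fully down on its stop, 1.6 = upright; it starts half open and is stopped by nothing on the way. Its friction hinge stays where it is left; closing takes a push of 1 to 3 N at the tab. Lower it no faster than about 1 rad/s (2.5 rad/s counts as slammed).
- lid_hinge (a point): middle of the lid's hinge axis, along the jig's y, at jig x 64 mm, 180 mm above the bench; axes as the jig's. The lid is a flat clear plate in an aluminium frame, 7 mm thick (its mid-plane passes through the axis), 64 mm wide, reaching 118 mm forward (jig -x) from the axis.
- lid_tab (a point): middle of the upper face of the lid's finger tab: a flat black tab 44 mm wide (jig y), 24 mm long and 6 mm thick that sticks out from the middle of the lid's front edge in the lid's plane; this point is 129 mm forward of the hinge axis and 3 mm above the lid's mid-plane. Press here to lower the lid. Turns with the lid; axes as the jig's when the lid is down.
- lens (a point): centre of the front of the bench camera's lens (black camera about 44 x 44 x 100 mm on a swing arm clamped to the jig's back, on its +y side). 240 mm from the LED face, at the same jig x, level with the LED face or up to 27 degrees above it. It looks obliquely down into the space below the window; from there the LED side shows only in a mirror.
- view_point (a point): computed point in the air on the line from the LED face to the lens, 57 mm from the LED face. For a glass held about 80 mm below the LED face, the LED side is seen centred when this point lies on the normal through the glass's centre (mirror law: the normal halves the angle between the directions to LED face and lens).
- mirror: hand inspection mirror, about 110 g: square head 62 x 62 mm, 5.5 mm thick, with a 56 x 56 mm glass, thin steel stem and straight grey handle, rigid and all in one line. Origin: centre of the glass face. z points out of the glass, x along the tool from handle to head. Starts lying level, glass up, in its rest.
- mirror_handle (a point): centre of the mirror's handle (14 x 14 mm, flat sides, 120 mm long along the mirror's x): 150 mm behind the glass's centre, 3 mm below the glass face; axes the mirror's. Starts 43 mm above the bench; its middle 80 mm are free to be grasped from above. Lift it straight up 15 mm or more to clear the saddles.
- rest: black tool rest fixed to the bench: base 130 x 70 x 10 mm and two saddles, 44 mm wide, 94 mm apart, 44 mm high, with open-topped notches 18 mm wide and 8 mm deep in which the mirror's handle lies. Origin: on the bench below the middle of the handle; x along the handle towards the mirror's head.
- module_a: bystander: loose white LED module, 42 x 42 x 8 mm, lying on the bench; origin at its underside's centre.
- module_b: bystander: another such loose LED module; origin at its underside's centre.
- screwdriver: bystander: screwdriver with an orange handle lying on the bench along its x.
There are look-alikes about, which are no part of the job. Of the things like the rest, leave any that is red; of the rest the larger one is meant.

How it is judged:
By the outcome, as a careful person would: the job done as asked, in the order asked, and still so for the second after the job is handed in, while the arm keeps its last pose, push and grip.
It also fails if it takes over 58 s, if anything falls off the work surface, if the arm or the gripper's body presses on something with over 40 N, if the wrist force passes 120 N, or if a joint passes its speed limit or range.

## Working session

There is one attempt and no reset: what is moved stays moved. The work goes in short steps, Python scripts to look and compute and a tool call to move; the robot and the scene stay as the last step left them, time stands still between calls to the robot, and variables do not carry over. Pictures are saved under pics/ and viewed, at most 10 in all, crops included, and the job is handed in when it is done.

Besides the shell and the picture viewer there is one more tool, called in YAML: its name, and indented under it one key for each argument. drive_tool: Moves the arm, as the interface text tells. Its arguments: {"type":"object","properties":{"steps":{"type":"array","items":{"type":"array","items":{"type":"array","items":{"type":"number"}}}}},"required":["steps"]}

```bash
mkdir -p pics; cat > h.py <<'E'
import numpy as np, cv2
from bench import arm, vision, job
def snap(n,fn):
    s=arm.observe(); p,d=vision.get_image(n); c=vision.get_calibration(n)
    cv2.imwrite(f'pics/{fn}.png',p[:,:,::-1]); np.savez(f'pics/{fn}.npz',p=p,d=d,pos=s['position'],R=s['eef_rot'],K=c['intrinsics'],k1=c['k1'],M=np.linalg.inv(c['world_to_cam']) if 'world_to_cam' in c else c['hand_eye'],wrist='hand_eye' in c)
def load(fn):
    z=dict(np.load(f'pics/{fn}.npz')); M=z['M']
    if z['wrist']:
        T=np.eye(4);T[:3,:3]=z['R'];T[:3,3]=z['pos'];M=T@M
    z['C2W']=M; return z
def ray(z,u,v):
    K=z['K']; q=cv2.undistortPoints(np.array([[[u,v]]],float),K,np.array([float(z['k1']),0,0,0]))[0,0]
    return np.array([q[0],-q[1],-1.])
def pt(z,u,v,r=1):
    u0,v0=int(round(u)),int(round(v)); w=z['d'][v0-r:v0+r+1,u0-r:u0+r+1]; w=w[w>0]
    d=np.median(w) if w.size else np.nan
    return (z['C2W']@np.append(ray(z,u,v)*d,1))[:3]
def atz(z,u,v,h):
    o=z['C2W'][:3,3]; r=z['C2W'][:3,:3]@ray(z,u,v); return o+r*(h-o[2])/r[2]
def proj(z,P):
    q=np.linalg.inv(z['C2W'])@np.append(P,1); x=np.array([q[0],-q[1]])/-q[2]; x=x*(1+z['k1']*(x@x)); return (z['K']@np.append(x,1))[:2]
E
python3 -c "
from h import *
snap('scene','s0');snap('top','t0')
np.set_printoptions(precision=3,suppress=True)
s=arm.observe();print(s['eef_rot'],s['position'],s['t'],load('t0')['C2W'],load('s0')['C2W'])"
```

```text
[[-0.956  0.294 -0.001]
 [ 0.294  0.956 -0.002]
 [-0.    -0.002 -1.   ]] [0.162 0.525 0.241] 0.1 [[-0.025  0.994 -0.107  0.424]
 [-1.    -0.025 -0.002 -0.078]
 [-0.005  0.107  0.994  1.476]
 [ 0.     0.     0.     1.   ]] [[ 0.878 -0.372  0.302  0.882]
 [ 0.479  0.686 -0.548 -0.604]
 [-0.004  0.626  0.78   0.898]
 [ 0.     0.     0.     1.   ]]
```

View pics/s0.png

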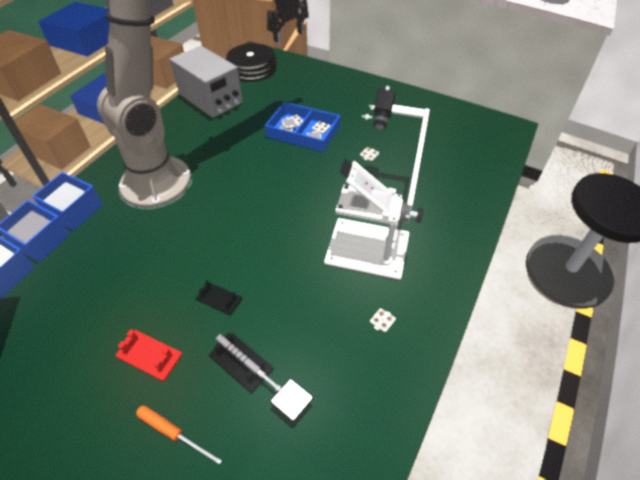

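View pics/t0.png

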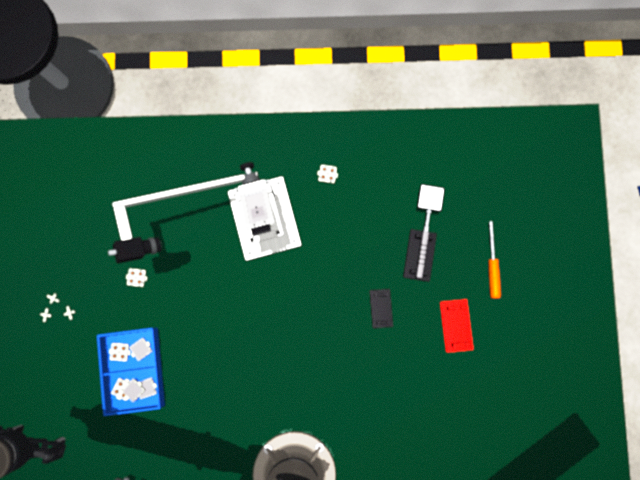

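Scene and top views: the jig is at top (262,218) with its lid half open. The camera is on its swing arm at (135,249).
Rest candidates: large black at top (420,255) with the mirror on it, small black at (381,308), red at (457,325). The larger black one holding the mirror is the one meant. I'll confirm it in a crop.

```bash
python3 -c "
from h import *
t=cv2.imread('pics/t0.png');s=cv2.imread('pics/s0.png')
f=lambda im,x,y,w,h,W,H:cv2.resize(im[y:y+h,x:x+w],(W,H),interpolation=cv2.INTER_CUBIC)
a=np.hstack([f(t,215,155,100,110,400,440)[:300],f(t,215,155,100,110,400,440)[140:440]]) 
A=f(t,220,160,100,75,400,300); A2=f(t,380,180,100,110,0+400,440)
B=f(s,310,150,133,100,400,300)
C=f(s,190,320,133,100,400,300)
D=f(t,365,180,133,100,400,300)
cv2.imwrite('pics/c0.png',np.vstack([np.hstack([f(t,220,165,133,100,400,300),B]),np.hstack([D,C])]))
"
```

```text
(no output)
```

View pics/c0.png

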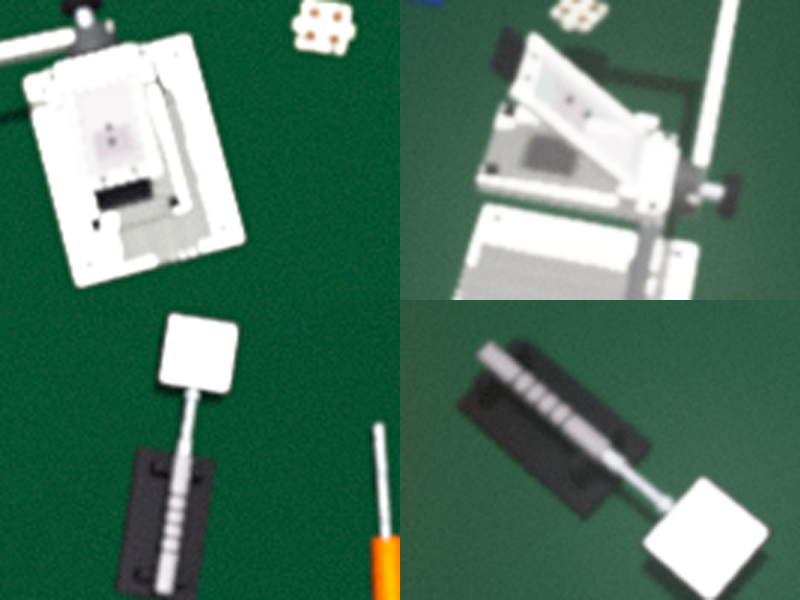

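The crop shows the mirror in the larger black rest (top about (420,255)), the lid half open with its black tab at the front, and the base plate corners in full view.

```bash
python3 -c "
from h import *
np.set_printoptions(precision=4,suppress=True)
z=load('t0');s=load('s0')
k=3.0075
A=lambda x,y:(220+x/k-.33,165+y/3-.33)
D=lambda x,y:(365+x/k-.33,180+y/3-.33)
c=np.array([atz(z,*A(x,y),.014) for x,y in [(22,82),(190,35),(245,240),(80,287)]])[:,:2]
m=np.array([[125,75],[125,-75],[-65,-75],[-65,75]])/1000
# rigid fit
mc,cc=m.mean(0),c.mean(0);H=(m-mc).T@(c-cc);U,_,V=np.linalg.svd(H);R=(U@V).T
o=cc-R@mc;print('jig',o,np.degrees(np.arctan2(R[1,0],R[0,0])),((R@m.T).T+o-c)*1e3)
print('tab',pt(z,*A(124,193)),'nest',pt(z,*A(170,110)))
print('head',[atz(z,*D(*q),.046) for q in [(170,315),(240,322),(232,393),(160,385)]],pt(z,*D(200,353)))
print('handle',atz(z,*D(165,592),.05),atz(z,*D(182,452),.05),pt(z,*D(174,520)))
for u in range(104,168,4): print(u,[pt(z,u,v,0) for v in (246,249,252)])
cv2.imwrite('pics/cam.png',np.hstack([cv2.resize(z['p'][225:285,100:180,::-1],(400,300),interpolation=2),cv2.resize(s['p'][80:140,350:430,::-1],(400,300),interpolation=2)]))
"
```

```text
jig [0.6248 0.0564] 14.40154190659516 [[ 0.7407 -1.7691]
 [-0.5126  2.1126]
 [-0.2737 -0.4557]
 [ 0.0457  0.1122]]
tab [0.5907 0.0475 0.2632] nest [0.6979 0.0316 0.0142]
head [array([ 0.467 , -0.3367,  0.046 ]), array([ 0.4596, -0.3956,  0.046 ]), array([ 0.4   , -0.3859,  0.046 ]), array([ 0.4082, -0.3256,  0.046 ])] [ 0.4346 -0.37   -0.0017]
handle [ 0.2372 -0.3214  0.05  ] [ 0.352  -0.3408  0.05  ] [ 0.2915 -0.3403  0.0006]
104 [array([0.5919, 0.4911, 0.0014]), array([0.5834, 0.4891, 0.0062]), array([ 0.5769,  0.4946, -0.0085])]
108 [array([0.5911, 0.4788, 0.0059]), array([0.5835, 0.4799, 0.0028]), array([ 0.5762,  0.4823, -0.004 ])]
112 [array([ 0.5916,  0.4708, -0.001 ]), array([ 0.5839,  0.4715, -0.0032]), array([0.5487, 0.3733, 0.2612])]
116 [array([0.5608, 0.3622, 0.2682]), array([0.555 , 0.3644, 0.2619]), array([0.5487, 0.3653, 0.2592])]
120 [array([0.561 , 0.3548, 0.2646]), array([0.5543, 0.3541, 0.2662]), array([0.5478, 0.3544, 0.2652])]
124 [array([0.5614, 0.348 , 0.2591]), array([0.5544, 0.3467, 0.2626]), array([0.5484, 0.3483, 0.2578])]
128 [array([0.5616, 0.3404, 0.255
[... 312 characters left out ...]
7]), array([0.5556, 0.318 , 0.2433]), array([0.5486, 0.3168, 0.2469])]
144 [array([0.5629, 0.3115, 0.2359]), array([0.5558, 0.3103, 0.2396]), array([0.5488, 0.3093, 0.2427])]
148 [array([0.5633, 0.3042, 0.2308]), array([0.5564, 0.3038, 0.2318]), array([0.5504, 0.3061, 0.2241])]
152 [array([0.5627, 0.2943, 0.2338]), array([0.5565, 0.2958, 0.2287]), array([0.5503, 0.2975, 0.223 ])]
156 [array([0.5633, 0.2875, 0.2267]), array([0.557 , 0.2889, 0.2217]), array([0.5505, 0.2897, 0.2188])]
160 [array([0.5642, 0.2815, 0.2162]), array([0.5577, 0.2823, 0.2131]), array([0.5719, 0.3419, 0.0041])]
164 [array([0.5876, 0.3315, 0.0033]), array([ 0.5803,  0.3331, -0.0024]), array([ 0.5723,  0.3332, -0.003 ])]
```

View pics/cam.png

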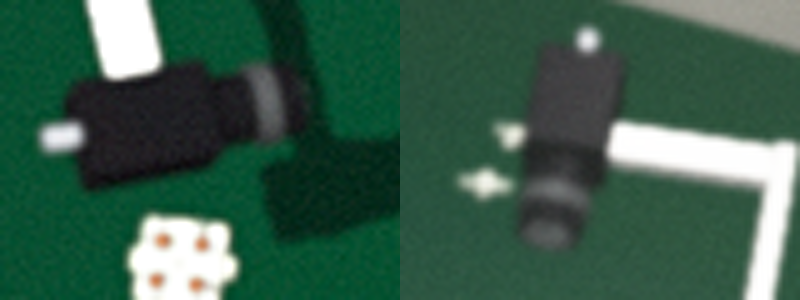

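The picture shows the camera's lens front at top about (161,244) and scene about (380,127), with the camera tilted roughly 30° down. The start pose is known, so I'll swing towards the jig now with the gripper closing.

drive_tool:
  steps:
    - [[0, -0.9, -0.8, -0.3, 0], [0, -0.9, -0.8, -0.3, 0], [0, -0.9, -0.8, -0.3, 0], [0, -0.9, -0.8, -0.3, 0], [0, -0.9, -0.8, -0.3, 0], [0, -0.9, -0.8, -0.3, 0], [0, -0.9, -0.8, -0.3, 0], [0, -0.9, -0.8, -0.3, 0], [0, -0.9, -0.8, -0.3, 0], [0, -0.9, -0.8, -0.3, 0], [0, -0.9, -0.8, -0.3, 0], [0, -0.9, -0.8, -0.3, 0]]

```text
t: 1.1
position: [0.3495, 0.2152, 0.3323]
eef_rot: [[-0.956, 0.294, -0.001], [0.294, 0.956, -0.0], [0.001, -0.0, -1.0]]
ft_force: [0.8, 0.4, -0.5]
finger_gap: -0.004
grip_force: 0.0
```

```bash
cat >> h.py <<'E'
JO=np.array([.6248,.0564,0]); JA=np.radians(14.4)
def jig(x,y,z): c,s=np.cos(JA),np.sin(JA); return JO+np.array([c*x-s*y,s*x+c*y,z])
def need(P,yaw=None):
    s=arm.observe(); R=np.array(s['eef_rot']); d=np.array(P)-s['position']; y=np.degrees(np.arctan2(R[1,1],R[0,1]))
    print('t %.2f pos'%s['t'],np.round(s['position'],4),'yaw %.1f'%y,'F',np.round(s['ft_force'],1),'gap %.3f grip %.0f q7 %.2f'%(s['finger_gap'],s['grip_force'],s['joint_positions'][6]))
    print('shift units',np.round(R.T@d/.025,2),'turn units',None if yaw is None else round(-np.radians(yaw-y)/.08,2))
E
python3 -c "
from h import *
np.set_printoptions(precision=3,suppress=True)
need(jig(-.040,0,.311))
z=load('t0');s=load('s0')
for e in range(0,28,3):
    E=np.radians(e);P=jig(0,.24*np.cos(E),.16+.24*np.sin(E));print(e,P,proj(z,P),proj(s,P))
"
```

```text
t 1.10 pos [0.349 0.215 0.332] yaw 72.9 F [ 0.8  0.4 -0.5] gap -0.004 grip 0 q7 0.67
shift units [-11.03  -3.67   0.85] turn units None
0 [0.565 0.289 0.16 ] [163.638 248.151] [375.407 139.704]
3 [0.565 0.289 0.173] [162.284 247.579] [375.836 135.944]
6 [0.565 0.288 0.185] [161.182 246.92 ] [376.229 132.286]
9 [0.566 0.286 0.198] [160.344 246.174] [376.585 128.739]
12 [0.566 0.284 0.21 ] [159.779 245.34 ] [376.902 125.312]
15 [0.567 0.281 0.222] [159.498 244.42 ] [377.178 122.015]
18 [0.568 0.277 0.234] [159.508 243.412] [377.412 118.858]
21 [0.569 0.273 0.246] [159.82  242.319] [377.602 115.853]
24 [0.57  0.269 0.258] [160.439 241.141] [377.747 113.01 ]
27 [0.572 0.264 0.269] [161.373 239.88 ] [377.844 110.339]
```

drive_tool:
  steps:
    - [[0, -1, -0.33, 0, 0], [0, -1, -0.33, 0, 0], [0, -1, -0.33, 0, 0], [0, -1, -0.33, 0, 0], [0, -1, -0.33, 0, 0], [0, -1, -0.33, 0, 0], [0, -1, -0.33, 0, 0], [0, -1, -0.33, 0, 0], [0, -1, -0.33, 0, 0], [0, -1, -0.33, 0, 0], [0, -1, -0.33, 0, 0], [0, 0, 0, 0, 0]]

```text
t: 2.1
position: [0.5879, 0.044, 0.3303]
eef_rot: [[-0.954, 0.301, -0.001], [0.301, 0.954, -0.006], [-0.001, -0.005, -1.0]]
ft_force: [-0.3, -0.3, -0.6]
finger_gap: 0.0
grip_force: 0.0
```

```bash
python3 -c "
from h import *
np.set_printoptions(precision=3,suppress=True)
need(jig(-.042,0,.28));snap('wrist','w1');snap('scene','s1')
z=load('w1');print(proj(z,jig(-.037,0,.263)),proj(z,jig(-.065,0.075,.014)),proj(z,jig(.082,.042,.172)),proj(z,jig(-.048,-.042,.172)))
s=cv2.imread('pics/s1.png')
cv2.imwrite('pics/v1.png',np.hstack([cv2.resize(cv2.imread('pics/w1.png'),(400,300)),cv2.resize(s[100:235,290:470],(400,300))]))
"
```

```text
t 2.10 pos [0.588 0.044 0.33 ] yaw 72.5 F [-0.3 -0.3 -0.6] gap 0.000 grip 0 q7 1.31
shift units [0.17 0.04 2.01] turn units None
[321.818 255.793] [357.509 144.326] [421.665 299.611] [275.372 234.468]
```

View pics/v1.png

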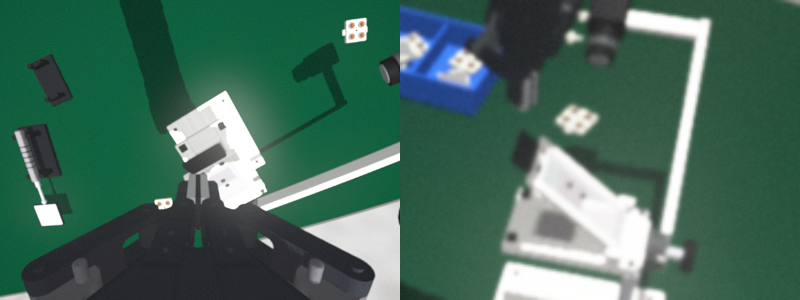

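The wrist view has the tab at about (328,253), as predicted, with the fingertips above it, and the mirror and rest at left. I'll lower onto the tab and follow its arc.

drive_tool:
  steps:
    - [[0, 0.1, 0, 0.7, 0], [0, 0, 0, 0.6, 0], [0, 0, 0, 0.4, 0], [0, 0.09, -0.06, 0.25, 0], [0, 0.09, -0.06, 0.25, 0], [0, 0.09, -0.06, 0.25, 0], [0, 0.09, -0.06, 0.25, 0], [0, 0.09, -0.06, 0.25, 0], [0, 0.09, -0.06, 0.25, 0], [0, 0.03, -0.02, 0.25, 0], [0, 0.03, -0.02, 0.25, 0], [0, 0.03, -0.02, 0.25, 0]]

```text
t: 3.2
position: [0.5649, 0.0443, 0.2329]
eef_rot: [[-0.956, 0.294, 0.0], [0.294, 0.956, -0.0], [-0.0, -0.0, -1.0]]
ft_force: [-0.4, 0.1, 0.9]
finger_gap: -0.003
grip_force: 0.5
```

drive_tool:
  steps:
    - [[0, 0.03, -0.02, 0.25, 0], [0, 0.03, -0.02, 0.25, 0], [0, 0.03, -0.02, 0.2, 0], [0, 0, 0, 0.2, 0], [0, 0, 0, 0.1, 0]]

```text
t: 3.62
position: [0.562, 0.0437, 0.2077]
eef_rot: [[-0.956, 0.294, -0.001], [0.294, 0.956, -0.0], [0.001, -0.001, -1.0]]
ft_force: [-0.9, -0.8, 0.9]
finger_gap: -0.002
grip_force: 0.3
```

drive_tool:
  steps:
    - [[0, 0, 0, 0.2, 0], [0, 0, 0, 0.16, 0], [0, 0, 0, 0.1, 0], [0, 0, 0, 0.08, 0], [0, 0, 0, 0.04, 0]]

```text
t: 4.03
position: [0.5623, 0.0437, 0.1941]
eef_rot: [[-0.956, 0.294, -0.0], [0.294, 0.956, -0.0], [0.0, -0.0, -1.0]]
ft_force: [-1.1, 0.5, 5.3]
finger_gap: -0.0
grip_force: 2.5
```

drive_tool:
  steps:
    - [[0, 0, 0, 0.06, 0], [0, 0, 0, 0.06, 0], [0, 0, 0, 0, 0]]

```text
t: 4.28
position: [0.5623, 0.0437, 0.1939]
eef_rot: [[-0.956, 0.294, 0.001], [0.294, 0.956, 0.001], [-0.001, 0.002, -1.0]]
ft_force: [-6.0, -0.3, 12.7]
finger_gap: -0.002
grip_force: 6.5
```

The lid is on its stop: z is no longer changing and the force is rising. I'll lift off and go over to the mirror.

drive_tool:
  steps:
    - [[0, 0, 0, -0.5, 0], [0, 0, 0, -1, 0], [0, 0, 0, -1, 0], [0.6, 0.2, -0.9, 0, 0], [0.6, 0.2, -0.9, 0, 0], [0.6, 0.2, -0.9, 0, 0], [0.6, 0.2, -0.9, 0, 0], [0.6, 0.2, -0.9, 0, 0], [0.6, 0.2, -0.9, 0, 0], [0.6, 0.2, -0.9, 0, 0], [0.6, 0.2, -0.9, 0, 0], [0.6, 0.2, -0.9, 0, 0]]

```text
t: 5.28
position: [0.4593, -0.1374, 0.2537]
eef_rot: [[-0.956, 0.294, 0.001], [0.294, 0.956, 0.0], [-0.001, 0.001, -1.0]]
ft_force: [0.4, 0.1, 0.2]
finger_gap: 0.602
grip_force: 0.0
```

drive_tool:
  steps:
    - [[0.6, 0.3, -0.9, 0, 0], [0.6, 0.3, -0.9, 0, 0], [0.6, 0.3, -0.9, 0, 0], [0.6, 0.3, -0.9, 0, 0], [0.6, 0.3, -0.9, 0, 0], [0.6, 0.3, -0.9, 0, 0], [0.6, 0.3, -0.9, 0, 0], [0.6, 0.3, -0.9, 0, 0], [0.6, 0.3, -0.9, 0, 0], [0.6, 0.3, -0.9, 0, 0], [0.6, 0, 0, 0, 1], [0.6, 0, 0, 0, 1]]

```text
t: 6.28
position: [0.3204, -0.3313, 0.2539]
eef_rot: [[-0.893, 0.45, 0.001], [0.45, 0.893, -0.001], [-0.001, -0.0, -1.0]]
ft_force: [-0.4, -0.2, 0.3]
finger_gap: 0.597
grip_force: 0.0
```

drive_tool:
  steps:
    - [[0.6, 0, 0, 0, 1], [0.6, 0, 0, 0, 1], [0.6, 0, 0, 0, 1], [0.6, 0, 0, 0, 1], [0.6, 0, 0, 0, 1], [0.6, 0, 0, 0, 1], [0.6, 0, 0, 0, 1], [0.6, 0, 0, 0, 1], [0.6, 0, 0, 0, 1], [0.6, 0, 0, 0, 1], [0.6, 0, 0, 0, 1], [0.6, 0, 0, 0, 1]]

```text
t: 7.28
position: [0.322, -0.3296, 0.2537]
eef_rot: [[-0.148, 0.989, 0.001], [0.989, 0.148, -0.0], [-0.0, 0.001, -1.0]]
ft_force: [0.0, 0.4, -0.0]
finger_gap: 0.6
grip_force: 0.0
```

drive_tool:
  steps:
    - [[0.6, 0, 0, 0, 1], [0.6, 0, 0, 0, 1], [0.6, 0, 0, 0, 1], [0.6, 0, 0, 0, 1], [0.6, 0, 0, 0, 1], [0.6, 0, 0, 0, 1], [0.6, 0, 0, 0, 1], [0.6, 0, 0, 0, 1], [0.6, 0, 0, 0, 1], [0.6, 0, 0, 0, 1], [0.6, 0, 0, 0, 1], [0.6, 0, 0, 0, 1]]

```text
t: 8.28
position: [0.322, -0.3296, 0.2537]
eef_rot: [[0.725, 0.688, 0.001], [0.688, -0.725, -0.0], [0.001, 0.001, -1.0]]
ft_force: [0.5, -0.3, 0.3]
finger_gap: 0.601
grip_force: 0.0
```

drive_tool:
  steps:
    - [[0.6, 0, 0, 0, 1], [0.6, 0, 0, 0, 1], [0.6, 0, 0, 0, 1], [0.6, 0, 0, 0, 1], [0.6, 0, 0, 0, 1], [0.6, 0, 0, 0, 1], [0.6, 0, 0, 0, 1], [0.6, 0, 0, 0, 1], [0.6, 0, 0, 0, 1], [0.6, 0, 0, 0, 1], [0.6, 0, 0, 0, 1], [0.6, 0, 0, 0, 1]]

```text
t: 9.28
position: [0.3221, -0.3296, 0.2536]
eef_rot: [[0.98, -0.199, 0.001], [-0.199, -0.98, -0.0], [0.001, -0.0, -1.0]]
ft_force: [-0.1, 0.1, -0.4]
finger_gap: 0.599
grip_force: 0.0
```

```bash
python3 -c "
from h import *
np.set_printoptions(precision=3,suppress=True)
need((.325,-.337,.2),-101);snap('wrist','w2');snap('scene','s2')
s=cv2.imread('pics/s2.png');w=cv2.imread('pics/w2.png')
w[0:150,0:200]=cv2.resize(s[150:250,310:443],(200,150))
cv2.imwrite('pics/v2.png',w)
"
```

```text
t 9.28 pos [ 0.322 -0.33   0.254] yaw -101.5 F [-0.1  0.1 -0.4] gap 0.599 grip 0 q7 -0.75
shift units [0.17 0.27 2.15] turn units -0.11
```

View pics/v2.png

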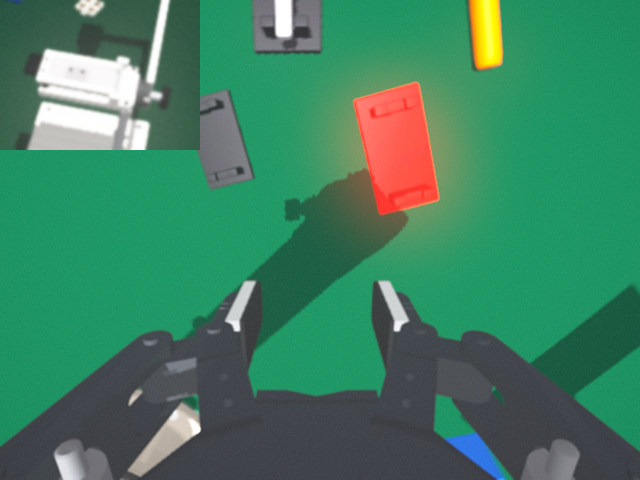

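The inset shows the lid flat down. The wrist view shows the rest's tail end with the handle at (284,20), and the red rest and small rest clear of the fingers. I'll check where the handle should project.

```bash
python3 -c "
from h import *
np.set_printoptions(precision=4,suppress=True)
z=load('w2');print(z['C2W'])
for P in [(.237,-.321,.05),(.352,-.341,.05),(.322,-.33,.05),(.322,-.33,.254)]: print(P,proj(z,np.array(P)))
print('rest corners',[atz(z,*q,.01) for q in [(254,51),(321,51)]],'tail',atz(z,283,40,.05),atz(z,272,38,.05),atz(z,293,38,.05),'red',atz(z,397,150,.01))
"
```

```text
[[-0.1992  0.9395  0.2788  0.3927]
 [-0.98   -0.1909 -0.0567 -0.3435]
 [-0.     -0.2845  0.9587  0.3855]
 [ 0.      0.      0.      1.    ]]
(0.237, -0.321, 0.05) [324.5699 284.8503]
(0.352, -0.341, 0.05) [322.0852 178.608 ]
(0.322, -0.33, 0.05) [317.2889 209.3739]
(0.322, -0.33, 0.254) [318.3392 306.3642]
rest corners [array([ 0.49  , -0.2976,  0.01  ]), array([ 0.4759, -0.3652,  0.01  ])] tail [ 0.4831 -0.3307  0.05  ] [ 0.4868 -0.3213  0.05  ] [ 0.4829 -0.34    0.05  ] red [ 0.3617 -0.4279  0.01  ]
```

I forgot the 300 px offset of the lower crop half. Recomputing the mirror.

```bash
python3 -c "
from h import *
np.set_printoptions(precision=4,suppress=True)
z=load('t0');k=3.0075
D=lambda x,y:(365+x/k-.33,180+(y-300)/3-.33)
c=np.array([atz(z,*D(*q),.046) for q in [(170,315),(240,322),(232,393),(160,385)]]);h=c.mean(0)
t=atz(z,*D(165,592),.05);f=atz(z,*D(182,452),.05)
print(c,h,pt(z,*D(200,353)),'handle',t,f,pt(z,*D(174,520)))
d=(h-t)[:2];print(np.degrees(np.arctan2(d[1],d[0])),np.linalg.norm(d),np.degrees(np.arctan2(*(f-t)[1::-1])))
need((h[0]-.121,h[1]+.025,.25),-101)
"
```

```text
[[ 0.7261 -0.3483  0.046 ]
 [ 0.7183 -0.4083  0.046 ]
 [ 0.6564 -0.3984  0.046 ]
 [ 0.665  -0.337   0.046 ]] [ 0.6914 -0.373   0.046 ] [ 0.6922 -0.3728  0.045 ] handle [ 0.4865 -0.3326  0.05  ] [ 0.6058 -0.3524  0.05  ] [ 0.5478 -0.3435  0.0471]
-11.148208776502006 0.20891623720749836 -9.436876662926982
t 9.38 pos [ 0.322  -0.3295  0.2536] yaw -101.3 F [-0.3 -0.3  0.4] gap 0.596 grip 0 q7 -0.75
shift units [ 9.89 -1.22  0.15] turn units -0.06
```

The mirror is consistent now: glass at (0.691,-0.373), tail 209 mm behind it, direction about -11°. Moving above the handle.

drive_tool:
  steps:
    - [[0.6, 0.98, -0.12, 0.4, 0], [0.6, 0.98, -0.12, 0.4, 0], [0.6, 0.98, -0.12, 0.4, 0], [0.6, 0.98, -0.12, 0.4, 0], [0.6, 0.98, -0.12, 0.4, 0], [0.6, 0.98, -0.12, 0.4, 0], [0.6, 0.98, -0.12, 0.4, 0], [0.6, 0.98, -0.12, 0.4, 0], [0.6, 0.98, -0.12, 0.4, 0], [0.6, 0.98, -0.12, 0.4, 0], [0.6, 0, 0, 0, 0], [0.6, 0, 0, 0, 0]]

```text
t: 10.38
position: [0.5689, -0.3469, 0.1517]
eef_rot: [[0.982, -0.191, -0.002], [-0.191, -0.982, 0.001], [-0.002, -0.001, -1.0]]
ft_force: [-2.1, -0.2, -0.0]
finger_gap: 0.597
grip_force: 0.0
```

```bash
python3 -c "
from h import *
need((.5677,-.3489,.038),-101);snap('wrist','w3')
z=load('w3')
for P in [(.5677,-.3489,.05),(.4856,-.3330,.05),(.6914,-.373,.046)]: print(P,proj(z,np.array(P)))
"
```

```text
t 10.38 pos [ 0.5689 -0.3469  0.1517] yaw -101.0 F [-2.1 -0.2 -0. ] gap 0.597 grip 0 q7 -0.82
shift units [-0.02  0.09  4.55] turn units -0.0
(0.5677, -0.3489, 0.05) [320.0533383  239.15562425]
(0.4856, -0.333, 0.05) [319.79371665 337.19081789]
(0.6914, -0.373, 0.046) [320.61339925  52.14188365]
```

View pics/w3.png

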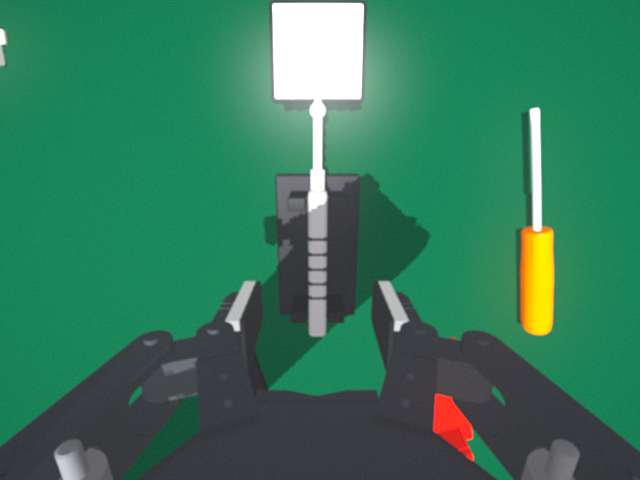

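The wrist view shows the handle upright at u≈317, midway between the fingers, with glass centre (318,50) and rest front edge v≈175. Aligned, so I'll descend and grip.

drive_tool:
  steps:
    - [[0.6, 0, 0, 0.8, 0], [0.6, 0, 0, 0.8, 0], [0.6, 0, 0, 0.8, 0], [0.6, 0, 0, 0.8, 0], [0.6, 0, 0, 0.6, 0], [0.6, 0, 0, 0.5, 0], [0.6, 0, 0, 0.2, 0], [0.6, 0, 0, 0, 0], [0, 0, 0, 0, 0], [0, 0, 0, 0, 0], [0, 0, 0, 0, 0], [0, 0, 0, 0, 0]]

```text
t: 11.43
position: [0.5686, -0.3488, 0.0426]
eef_rot: [[0.981, -0.196, 0.002], [-0.196, -0.981, -0.001], [0.002, 0.001, -1.0]]
ft_force: [-0.1, -0.3, 3.5]
finger_gap: 0.146
grip_force: 60.7
```

drive_tool:
  steps:
    - [[0, 0, 0, 0, 0], [0, 0, 0, 0, 0], [0, 0, 0, 0, 0], [0, 0, 0, -0.3, 0], [0, 0, 0, -0.5, 0], [0, 0, 0, -0.5, 0], [0, 0, 0, -0.3, 0], [0, 0, 0, 0, 0]]

```text
t: 12.1
position: [0.569, -0.3495, 0.0841]
eef_rot: [[0.981, -0.196, 0.004], [-0.196, -0.981, -0.003], [0.004, 0.002, -1.0]]
ft_force: [-1.0, -0.5, -0.8]
finger_gap: 0.15
grip_force: 60.1
```

The mirror is held. With tool-z turns only, the roughly 31° tilt has to come from pivoting the handle between the pads. I'll do that by pressing the steel stem gently up against the fixed nest plate's edge, head under the plate, which gives nose-down. First lift and turn towards jig +y.

drive_tool:
  steps:
    - [[0, 0, 0, -0.7, 0], [0, 0, 0, -0.7, 0], [0, 0, 0, -0.6, 0], [0, 0, 0, 0, -0.5], [0, 0, 0, 0, -0.9], [0, 0, 0, 0, -0.9], [0, 0, 0, 0, -0.9], [0, 0, 0, 0, -0.9], [0, 0, 0, 0, -0.9], [0, 0, 0, 0, -0.9], [0, 0, 0, 0, -0.9], [0, 0, 0, 0, -0.9]]

```text
t: 13.1
position: [0.5676, -0.3479, 0.1307]
eef_rot: [[0.912, 0.41, -0.001], [0.41, -0.912, 0.0], [-0.0, -0.001, -1.0]]
ft_force: [0.5, 0.5, -1.4]
finger_gap: 0.144
grip_force: 60.1
```

drive_tool:
  steps:
    - [[0, 0, 0, 0, -0.9], [0, 0, 0, 0, -0.9], [0, 0, 0, 0, -0.9], [0, 0, 0, 0, -0.9], [0, 0, 0, 0, -0.9], [0, 0, 0, 0, -0.9], [0, 0, 0, 0, -0.9], [0, 0, 0, 0, -0.9], [0, 0, 0, 0, -0.9], [0, 0, 0, 0, -0.9], [0, 0, 0, 0, -0.9], [0, 0, 0, 0, -0.9]]

```text
t: 14.1
position: [0.5675, -0.3481, 0.1307]
eef_rot: [[0.281, 0.96, -0.001], [0.96, -0.281, 0.0], [0.0, -0.001, -1.0]]
ft_force: [0.1, 0.1, -1.0]
finger_gap: 0.146
grip_force: 60.1
```

drive_tool:
  steps:
    - [[0, 0, 0, 0, -0.9], [0, 0, 0, 0, -0.9], [0, 0, 0, 0, -0.9], [0, 0, 0, 0, -0.9], [0, 0, 0, 0, -0.9], [0, 0, 0, 0, -0.5], [0, 0, 0, 0, 0]]

```text
t: 14.68
position: [0.5674, -0.3482, 0.1308]
eef_rot: [[-0.112, 0.994, -0.001], [0.994, 0.112, 0.0], [0.0, -0.0, -1.0]]
ft_force: [-0.4, -0.7, -2.5]
finger_gap: 0.144
grip_force: 60.1
```

```bash
python3 -c "
from h import *
need(jig(0,-.107,.135),14.4);snap('wrist','w4')
z=load('w4');T=np.eye(4);T[:3,:3]=z['R'];T[:3,3]=z['pos']
for n,P in [('glass',(.126,0,-.003)),('tail',(-.084,0,-.007)),('corner',(.154,.028,-.003))]: print(n,proj(z,(T@np.append(P,1))[:3]))
print('platecorners',[proj(z,jig(*q)) for q in [(-.048,-.042,.172),(-.065,-.075,.014)]])
"
```

```text
t 14.68 pos [ 0.5674 -0.3482  0.1308] yaw 6.4 F [-0.4 -0.7 -2.5] gap 0.144 grip 60 q7 0.87
shift units [11.59  4.68 -0.16] turn units -1.74
glass [317.42144163 -24.09496234]
tail [316.9871875  461.30388628]
corner [ 403.68878873 -116.93640996]
platecorners [array([-126112.25262813,  599807.05554539]), array([ 396.49110042, -257.41636279])]
```

View pics/w4.png

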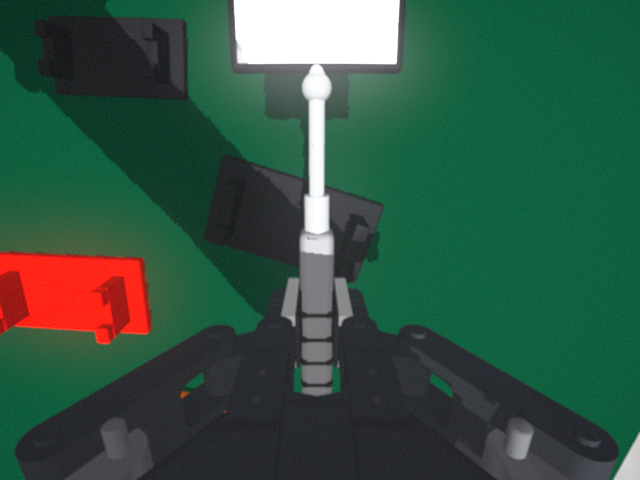

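The mirror is held straight (glass off the top, stem along u≈317). I'll finish the yaw and move the head under the nest plate, level.

drive_tool:
  steps:
    - [[0, 0, 0, 0, -0.87], [0, 0, 0, 0, -0.87], [0, 0.5, 0.8, 0, 0], [0, 0.5, 0.8, 0, 0], [0, 0.5, 0.8, 0, 0], [0, 0.5, 0.8, 0, 0], [0, 0.5, 0.8, 0, 0], [0, 0.5, 0.8, 0, 0], [0, 0.5, 0.8, 0, 0], [0, 0.5, 0.6, 0, 0], [0, 0.8, 0, 0, 0], [0, 0.8, 0, 0, 0]]

```text
t: 15.73
position: [0.6836, -0.1731, 0.1301]
eef_rot: [[-0.248, 0.969, -0.001], [0.969, 0.248, -0.001], [-0.0, -0.001, -1.0]]
ft_force: [0.0, -0.2, -1.6]
finger_gap: 0.148
grip_force: 60.1
```

```bash
python3 -c "
from h import *
need(jig(0,-.107,.135),14.4)"
```

```text
t 15.73 pos [ 0.6836 -0.1731  0.1301] yaw 14.4 F [ 0.  -0.2 -1.6] gap 0.148 grip 60 q7 0.68
shift units [ 5.19  0.   -0.2 ] turn units -0.01
```

drive_tool:
  steps:
    - [[0, 0.8, 0, 0, 0], [0, 0.8, 0, 0, 0], [0, 0.8, 0, 0, 0], [0, 0.8, 0, 0, 0], [0, 0.8, 0, 0, 0], [0, 0.7, 0, 0, 0], [0, 0.5, 0, 0, 0], [0, 0, 0, -0.3, 0], [0, 0, 0, -0.3, 0], [0, 0, 0, -0.2, 0], [0, 0, 0, 0, 0]]

```text
t: 16.65
position: [0.6524, -0.0511, 0.1536]
eef_rot: [[-0.246, 0.969, 0.005], [0.969, 0.246, -0.003], [-0.004, 0.004, -1.0]]
ft_force: [0.7, -0.3, -1.3]
finger_gap: 0.147
grip_force: 60.1
```

drive_tool:
  steps:
    - [[0, 0, 0, -0.2, 0], [0, 0, 0, -0.2, 0], [0, 0, 0, -0.2, 0], [0, 0, 0, 0, 0]]

```text
t: 16.98
position: [0.6505, -0.0489, 0.1657]
eef_rot: [[-0.248, 0.969, -0.001], [0.969, 0.248, -0.001], [-0.001, -0.002, -1.0]]
ft_force: [-0.4, -1.5, -6.7]
finger_gap: 0.151
grip_force: 58.7
```

drive_tool:
  steps:
    - [[0, 0, 0, -0.15, 0], [0, 0, 0, -0.15, 0], [0, 0, 0, -0.15, 0], [0, 0, 0, -0.15, 0], [0, 0, 0, 0, 0]]

```text
t: 17.4
position: [0.6511, -0.0491, 0.1821]
eef_rot: [[-0.248, 0.969, 0.001], [0.969, 0.248, -0.002], [-0.002, 0.0, -1.0]]
ft_force: [0.2, -3.1, -7.1]
finger_gap: 0.144
grip_force: 58.7
```

```bash
cat >> h.py <<'E'
def tilt(fn):
    # fit a plane to handle/stem line pixels via depth: points near tool x-z plane ahead of the grip
    z=load(fn);T=np.eye(4);T[:3,:3]=z['R'];T[:3,3]=z['pos'];Ti=np.linalg.inv(T)
    out=[]
    for v in range(2,330,4):
        for u in range(300,336,3):
            if z['d'][v,u]>0:
                p=(Ti@np.append(pt(z,u,v,0),1))[:3]
                if abs(p[1])<.004 and abs(p[2])<.11 and p[0]>.012: out.append(p)
    return np.array(out)
E
python3 -c "
from h import *
np.set_printoptions(precision=4,suppress=True)
need(jig(0,-.107,.19),14.4);snap('wrist','w5')
o=tilt('w5');print(len(o));print(o[np.argsort(o[:,0])][::max(1,len(o)//25)])"
```

```text
t 17.40 pos [ 0.6511 -0.0491  0.1821] yaw 14.4 F [ 0.2 -3.1 -7.1] gap 0.144 grip 59 q7 0.50
shift units [ 0.07  0.03 -0.32] turn units -0.0
445
[[ 0.012   0.0017 -0.0027]
 [ 0.0165 -0.0034 -0.0002]
 [ 0.0215 -0.0021  0.001 ]
 [ 0.0264  0.0004  0.0027]
 [ 0.0303  0.0017  0.0017]
 [ 0.0341  0.0004  0.0067]
 [ 0.039  -0.0009  0.0088]
 [ 0.0438  0.0018  0.0114]
 [ 0.0501  0.0018  0.0159]
 [ 0.0571 -0.0022  0.0174]
 [ 0.064  -0.0009  0.0188]
 [ 0.071  -0.0008  0.0098]
 [ 0.0758  0.0028  0.0091]
 [ 0.079   0.0016  0.0111]
 [ 0.0827  0.0026 -0.0018]
 [ 0.0855  0.0025 -0.0011]
 [ 0.0897 -0.0008 -0.0012]
 [ 0.0926  0.0003 -0.0004]
 [ 0.0965  0.0025 -0.0014]
 [ 0.0993  0.0014 -0.0009]
 [ 0.1022  0.0014  0.0003]
 [ 0.1057 -0.0018 -0.0017]
 [ 0.1085 -0.0008 -0.001 ]
 [ 0.1111 -0.0018 -0.0009]
 [ 0.1136  0.0013 -0.001 ]
 [ 0.1165 -0.0039 -0.0002]
 [ 0.1189  0.0013 -0.0004]]
```

drive_tool:
  steps:
    - [[0, 0, 0, -0.15, 0], [0, 0, 0, -0.15, 0], [0, 0, 0, -0.15, 0], [0, 0, 0, -0.1, 0], [0, 0, 0, 0, 0]]

```text
t: 17.87
position: [0.6515, -0.0497, 0.1962]
eef_rot: [[-0.248, 0.969, 0.002], [0.969, 0.248, -0.002], [-0.003, 0.002, -1.0]]
ft_force: [0.5, -5.0, -5.4]
finger_gap: 0.147
grip_force: 58.7
```

```bash
python3 -c "
from h import *
np.set_printoptions(precision=4,suppress=True)
need(jig(0,-.107,.197),14.4);snap('wrist','w6')
o=tilt('w6');m=(o[:,0]<.06)&(o[:,2]>-.02)
m&=abs(o[:,2]-np.polyval(np.polyfit(o[m,0],o[m,2],1),o[:,0]))<.004
h=m&(o[:,0]<.033);print('tilt all',np.degrees(np.arctan(np.polyfit(o[m,0],o[m,2],1))),'handle',np.degrees(np.arctan(np.polyfit(o[h,0],o[h,2],1)[0])),h.sum());print(o[m][np.argsort(o[m][:,0])][::6])
ims=[]
for fn,(x,y,w,h) in [('s0',(350,100,60,60)),('w1',(560,80,80,80)),('t0',(130,220,60,60))]:
    z=load(fn);k=270/w;c=cv2.resize(z['p'][y:y+h,x:x+w,::-1],(270,270),interpolation=2)
    for e in (0,6,12,18,24):
        E=np.radians(e);q=(proj(z,jig(0,.24*np.cos(E),.16+.24*np.sin(E)))-(x,y)+.5)*k;q=q.astype(int)
        cv2.circle(c,tuple(map(int,q)),2,(0,0,255) if e!=12 else (0,255,255),-1)
    ims.append(c[:,:266])
cv2.imwrite('pics/lens.png',np.hstack(ims))
"
```

```text
t 17.87 pos [ 0.6515 -0.0497  0.1962] yaw 14.4 F [ 0.5 -5.  -5.4] gap 0.147 grip 59 q7 0.49
shift units [ 0.1   0.02 -0.03] turn units -0.01
tilt all [33.5181 -0.4754] handle 31.168220953780793 83
[[ 0.0121 -0.0009  0.0012]
 [ 0.0134  0.0005  0.0026]
 [ 0.0154  0.0031  0.0023]
 [ 0.0167  0.0018  0.0036]
 [ 0.0183 -0.0009  0.0045]
 [ 0.0201  0.0005  0.0048]
 [ 0.0214  0.0031  0.0063]
 [ 0.023  -0.0022  0.007 ]
 [ 0.0247 -0.0022  0.0074]
 [ 0.0262 -0.0036  0.0085]
 [ 0.0278 -0.0036  0.0093]
 [ 0.0295 -0.0009  0.01  ]
 [ 0.0303 -0.0036  0.0137]
 [ 0.0319 -0.0037  0.0146]
 [ 0.0337 -0.0037  0.0152]
 [ 0.0353 -0.0037  0.016 ]
 [ 0.0368  0.0033  0.0178]
 [ 0.0386 -0.0037  0.0182]
 [ 0.0403 -0.0037  0.019 ]
 [ 0.042   0.0019  0.0203]
 [ 0.0436 -0.0009  0.0213]
 [ 0.047  -0.0024  0.0239]
 [ 0.0489  0.0005  0.0241]
 [ 0.0523  0.0005  0.0266]
 [ 0.0542  0.0005  0.0268]
 [ 0.0578 -0.0024  0.0286]
 [ 0.0596  0.0005  0.0288]]
```

View pics/lens.png

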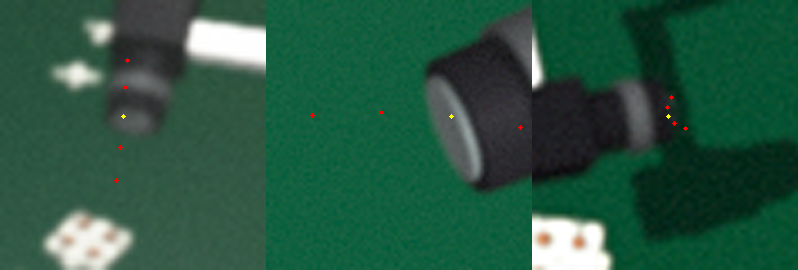

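The lens marks match e≈11.5° (scene face centre near e=11, wrist near e=12), so the glass needs about 31.5° tilt. I'll back out to measure the achieved tilt in free view.

drive_tool:
  steps:
    - [[0, 0, 0, 0.3, 0], [0, 0, 0, 0.3, 0], [0, -0.5, 0, 0, 0], [0, -0.9, 0, 0, 0], [0, -0.9, 0, 0, 0], [0, -0.9, 0, 0, 0], [0, -0.9, 0, 0, 0], [0, -0.9, 0, 0, 0], [0, -0.5, 0, 0, 0], [0, 0, 0, 0, 0], [0, 0, 0, 0, 0]]

```text
t: 18.83
position: [0.685, -0.1813, 0.1795]
eef_rot: [[-0.248, 0.969, -0.0], [0.969, 0.248, 0.001], [0.001, -0.0, -1.0]]
ft_force: [0.4, 0.3, -1.2]
finger_gap: 0.15
grip_force: 59.1
```

```bash
python3 -c "
from h import *
np.set_printoptions(precision=4,suppress=True)
need(jig(0,-.107,.197),14.4);snap('wrist','w7');snap('scene','s7');snap('top','t7')
z=load('w7');T=np.eye(4);T[:3,:3]=z['R'];T[:3,3]=z['pos'];Ti=np.linalg.inv(T)
P=np.array([(Ti@np.append(pt(z,u,v,0),1))[:3] for v in range(2,300,3) for u in range(200,440,3) if z['d'][v,u]>0])
P=P[(abs(P[:,1])<.035)&(P[:,0]>.012)&(P[:,0]<.16)&(P[:,2]>-.02)&(P[:,2]<.12)]
np.save('pics/P7.npy',P)
H=P[abs(P[:,1])>.009];print(len(H))
if len(H)>20: print(H.min(0),H.max(0),np.degrees(np.arctan(np.polyfit(H[:,0],H[:,2],1))),H[::len(H)//15])
C=P[abs(P[:,1])<.004];C=C[np.argsort(C[:,0])]
for b in np.arange(.012,.16,.004):
    q=C[(C[:,0]>=b)&(C[:,0]<b+.004)]
    if len(q): print('%.3f %.4f n%d'%(q[:,0].mean(),np.median(q[:,2]),len(q)))
w=cv2.imread('pics/w7.png');s=cv2.imread('pics/s7.png');t=cv2.imread('pics/t7.png')
cv2.imwrite('pics/v7.png',np.hstack([cv2.resize(w,(400,300)),cv2.resize(s[150:270,290:450],(400,300))]))
"
```

```text
t 18.83 pos [ 0.685  -0.1813  0.1795] yaw 14.3 F [ 0.4  0.3 -1.2] gap 0.150 grip 59 q7 0.68
shift units [ 5.53  0.03 -0.69] turn units -0.02
997
[ 0.012  -0.031  -0.0097] [0.1357 0.0306 0.0681] [26.9997 -0.1279] [[ 0.1356 -0.0306  0.0678]
 [ 0.1314 -0.0126  0.0639]
 [ 0.1283  0.0205  0.0629]
 [ 0.1233 -0.0251  0.0606]
 [ 0.1201 -0.0094  0.0594]
 [ 0.1167  0.0233  0.057 ]
 [ 0.1118 -0.0215  0.0543]
 [ 0.1085  0.0107  0.052 ]
 [ 0.1056  0.0244  0.0514]
 [ 0.1009 -0.0242  0.0491]
 [ 0.0977 -0.012   0.0467]
 [ 0.0948  0.015   0.0457]
 [ 0.092   0.0285  0.0452]
 [ 0.0874 -0.0178  0.0426]
 [ 0.0846  0.0164  0.0422]
 [ 0.0122 -0.0129 -0.0012]]
0.014 0.0015 n23
0.018 0.0035 n26
0.022 0.0056 n21
0.026 0.0072 n23
0.030 0.0107 n20
0.034 0.0138 n17
0.038 0.0160 n18
0.042 0.0193 n13
0.046 0.0224 n12
0.050 0.0242 n12
0.054 0.0268 n12
0.058 0.0283 n12
0.062 0.0306 n12
0.066 0.0321 n12
0.070 0.0338 n11
0.074 0.0356 n15
0.078 0.0354 n11
0.082 0.0394 n14
0.086 0.0422 n15
0.090 0.0433 n15
0.094 0.0457 n10
0.098 0.0478 n15
0.102 0.0492 n13
0.106 0.0518 n12
0.110 0.0538 n15
0.114 0.0560 n10
0.118 0.0573 n14
0.122 0.0595 n11
0.126 0.0615 n9
0.130 0.0634 n15
0.134 0.0657 n9
```

Head plane is at 26.7°, and I need about 31.5°. I'll go back in and press about 7 mm further.

drive_tool:
  steps:
    - [[0, 0.5, 0, 0, 0], [0, 0.9, 0, 0, 0], [0, 0.9, 0, 0, 0], [0, 0.9, 0, 0, 0], [0, 0.9, 0, 0, 0], [0, 0.9, 0, 0, 0], [0, 0.43, 0, 0, 0], [0, 0, 0, -0.3, 0], [0, 0, 0, -0.3, 0], [0, 0, 0, -0.15, 0], [0, 0, 0, -0.15, 0], [0, 0, 0, -0.1, 0]]

```text
t: 19.98
position: [0.6514, -0.0542, 0.205]
eef_rot: [[-0.244, 0.97, 0.0], [0.97, 0.244, -0.005], [-0.005, -0.001, -1.0]]
ft_force: [1.8, -4.7, -6.4]
finger_gap: 0.148
grip_force: 58.5
```

drive_tool:
  steps:
    - [[0, 0, 0, 0, 0]]

```text
t: 20.07
position: [0.6515, -0.0546, 0.2055]
eef_rot: [[-0.244, 0.97, 0.001], [0.97, 0.244, -0.005], [-0.006, -0.0, -1.0]]
ft_force: [1.9, -5.8, -3.3]
finger_gap: 0.15
grip_force: 58.7
```

drive_tool:
  steps:
    - [[0, 0, 0, -0.06, 0], [0, 0, 0, 0, 0], [0, 0, 0, 0.3, 0], [0, 0, 0, 0.3, 0], [0, -0.5, 0, 0, 0], [0, -0.9, 0, 0, 0], [0, -0.9, 0, 0, 0], [0, -0.9, 0, 0, 0], [0, -0.9, 0, 0, 0], [0, -0.9, 0, 0, 0], [0, -0.4, 0, 0, 0], [0, 0, 0, 0, 0]]

```text
t: 21.07
position: [0.6843, -0.1847, 0.1909]
eef_rot: [[-0.244, 0.97, -0.001], [0.97, 0.244, -0.002], [-0.002, -0.001, -1.0]]
ft_force: [-1.0, -0.8, -1.1]
finger_gap: 0.148
grip_force: 58.9
```

```bash
cat >> h.py <<'E'
def head(fn):
    z=load(fn);T=np.eye(4);T[:3,:3]=z['R'];T[:3,3]=z['pos'];Ti=np.linalg.inv(T)
    P=np.array([(Ti@np.append(pt(z,u,v,0),1))[:3] for v in range(0,300,2) for u in range(180,460,2) if z['d'][v,u]>0])
    H=P[(abs(P[:,1])<.035)&(P[:,0]>.07)&(P[:,0]<.165)&(P[:,2]>.02)&(P[:,2]<.12)]
    for _ in range(4):
        A=np.c_[H[:,:2],np.ones(len(H))];c=np.linalg.lstsq(A,H[:,2],rcond=None)[0];H=H[abs(A@c-H[:,2])<.003]
    return H,c,T
E
python3 -c "
from h import *
np.set_printoptions(precision=4,suppress=True)
snap('wrist','w8')
H,c,T=head('w8');print(len(H),'slopes deg',np.degrees(np.arctan(c[:2])),H.min(0),H.max(0))
z=load('w8');cv2.imwrite('pics/w8b.png',z['p'][:,:,::-1])
need(jig(0,-.107,.14),14.4)
# head near edge along mid-line, in pixels: brightness profile
g=z['p'].mean(2);print('rows',[(v,int(g[v,270]),int(g[v,370])) for v in range(40,130,6)])
"
```

```text
2770 slopes deg [30.4822 -0.121 ] [ 0.0705 -0.0313  0.0398] [0.1302 0.0303 0.0789]
t 21.12 pos [ 0.6846 -0.1817  0.191 ] yaw 14.3 F [ 0.2  0.2 -0.9] gap 0.146 grip 59 q7 0.68
shift units [5.54 0.04 2.04] turn units -0.03
rows [(40, 255, 69), (46, 255, 73), (52, 255, 73), (58, 247, 73), (64, 239, 74), (70, 239, 72), (76, 240, 79), (82, 239, 84), (88, 237, 101), (94, 255, 166), (100, 255, 215), (106, 255, 244), (112, 255, 255), (118, 255, 255), (124, 121, 101)]
```

```bash
python3 -c "
from h import *
np.set_printoptions(precision=4,suppress=True)
H,c,T=head('w8');z=load('w8');Ti=np.linalg.inv(T)
g=z['p'].mean(2)
def onp(u,v):
    o=(Ti@np.append(z['C2W'][:3,3],1))[:3];r=Ti[:3,:3]@z['C2W'][:3,:3]@ray(z,u,v)
    t=(o[2]-c[:2]@o[:2]-c[2])/(c[:2]@r[:2]-r[2]);return o+t*r
print('plane',c,'z at pred center',c[0]*.1+c[2])
for u in (270,290,345,370):
    col=g[100:140,u];v=100+np.argmin(np.diff(col));print(u,v,[int(x) for x in col[::3]],onp(u,v))
row=g[60];print([int(x) for x in row[180:460:8]])
e=np.where(row>150)[0];print(e.min(),e.max(),onp(e.min(),60),onp(e.max(),60))
print('top row',onp(318,1))
"
```

```text
plane [ 0.5886 -0.0021  0.0003] z at pred center 0.059173018369155714
270 123 [255, 255, 255, 255, 255, 255, 255, 255, 121, 95, 94, 104, 102, 99] [ 0.08   -0.0242  0.0475]
290 123 [255, 255, 255, 255, 255, 255, 255, 255, 129, 111, 103, 100, 97, 97] [ 0.08   -0.0139  0.0474]
345 123 [255, 255, 255, 255, 255, 255, 255, 255, 112, 106, 100, 111, 106, 102] [0.08   0.0144 0.0474]
370 122 [215, 232, 244, 252, 255, 255, 255, 255, 101, 92, 92, 99, 101, 98] [0.0805 0.0274 0.0477]
[56, 55, 57, 60, 66, 69, 69, 71, 77, 82, 81, 255, 239, 240, 240, 237, 218, 230, 236, 216, 231, 240, 239, 239, 78, 81, 78, 74, 72, 70, 70, 67, 69, 66, 61]
264 367 [ 0.1141 -0.0291  0.0675] [0.1141 0.0275 0.0674]
top row [0.1507 0.0006 0.089 ]
```

```bash
python3 -c "
from h import *
np.set_printoptions(precision=4,suppress=True)
z4=load('w4');T=np.eye(4);T[:3,:3]=z4['R'];T[:3,3]=z4['pos'];print('w4 near glass edge pred (x=.098)',proj(z4,(T@[.098,0,-.003,1])[:3]),'(.094)',proj(z4,(T@[.094,0,-.003,1])[:3]))
g=z4['p'].mean(2);print([(v,int(g[v,270])) for v in range(56,76,2)])
for n in ('top','scene'):
    snap(n,n+'9');z=load(n+'9');s=arm.observe();R=np.array(s['eef_rot']);G=s['position']+R@[.1041,-.0005,.0616]
    q=proj(z,G);x,y=map(int,q);w=z['p'].min(2)[y-22:y+23,x-22:x+23]
    m=(w>225).astype(np.uint8);_,l,st,ce=cv2.connectedComponentsWithStats(m)
    print(n,'pred',q,[(tuple(np.round(ce[i]+(x-22,y-22),1)),st[i].tolist()) for i in range(1,len(ce)) if st[i][4]>60])
    print('  px per 5mm along tool x',proj(z,G+R@[.005,0,0])-q)
w=[cv2.resize(cv2.imread(f'pics/{f}.png')[y:y+75,x:x+100],(400,300),interpolation=2) for f,x,y in [('top9',260,190),('scene9',300,190)]]
z=load('top9');cv2.imwrite('pics/v9.png',np.hstack(w))
"
```

```text
w4 near glass edge pred (x=.098) [317.3516  64.4586] (.094) [317.3416  76.4902]
[(56, 255), (58, 255), (60, 255), (62, 255), (64, 139), (66, 114), (68, 109), (70, 106), (72, 96), (74, 97)]
top pred [317.8982 207.4341] [((np.float64(318.7), np.float64(206.4)), [14, 9, 20, 27, 338])]
  px per 5mm along tool x [-1.973   0.5538]
scene pred [345.064  258.6009] []
  px per 5mm along tool x [ 0.4778 -1.8118]
```

```bash
python3 -c "
from h import *
z=load('w1');x,y,w,h=250,135,200,150;k=4
c=cv2.resize(z['p'][y:y+h,x:x+w,::-1],(w*k,h*k),interpolation=2)
th=.67;cs,sn=np.cos(th),np.sin(th)
L=lambda f,yy,n:(.064-f*cs+ -n*sn*1,yy,.180+f*sn+n*cs)
pts=[(-.065,.075,.014),(-.065,-.075,.014),(.125,.075,.014),(-.048,-.042,.172),(-.048,.042,.172)]+[L(.142,s,.003) for s in(.022,-.022)]
for i,p in enumerate(pts):
    q=(proj(z,jig(*p))-(x,y)+.5)*k;print(i,q.round());cv2.drawMarker(c,tuple(map(int,q)),(0,0,255),0,12,1)
E=lambda a:((proj(z,jig(*a))-(x,y)+.5)*k)
print('px per 5mm jig x,y at .014:',E((-.06,.075,.014))-E((-.065,.075,.014)),E((-.065,.08,.014))-E((-.065,.075,.014)),'at .172',E((-.043,.042,.172))-E((-.048,.042,.172)),E((-.048,.047,.172))-E((-.048,.042,.172)))
cv2.imwrite('pics/fit.png',c)
"
```

```text
0 [432.  39.]
1 [ 54. 277.]
2 [694. 502.]
3 [103. 400.]
4 [422. 206.]
5 [372. 365.]
6 [127. 510.]
px per 5mm jig x,y at .014: [ 7.63930654 13.35149501] [13.24536231 -8.27935481] at .172 [11.41316934 19.32922113] [ 19.81667595 -12.03976339]
```

View pics/fit.png

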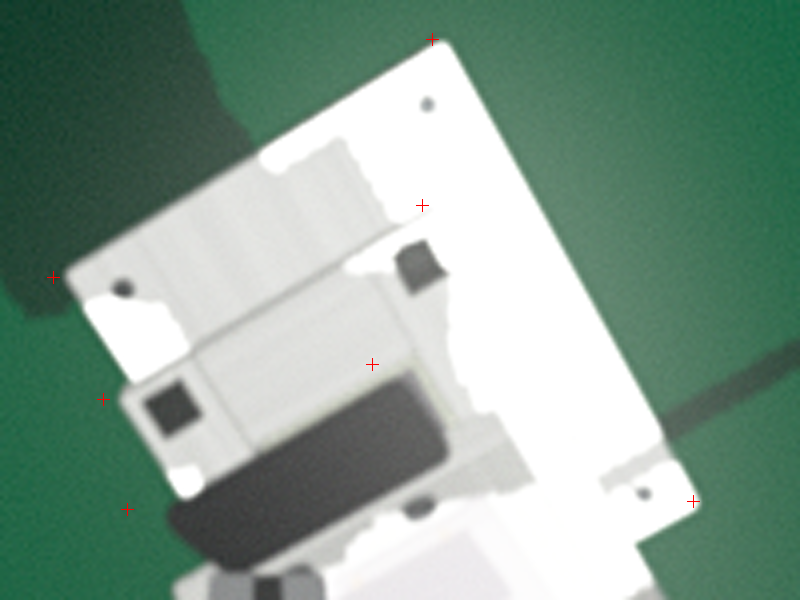

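The wrist view shows the jig corners about +1 mm (jig x) and +2.5–3.5 mm (jig y) from my top-view estimate, which I'll include. Going to the final pose: down first, then in under the window.

drive_tool:
  steps:
    - [[0, 0, 0, 0.6, 0], [0, 0, 0, 0.8, 0], [0, 0, 0, 0.64, 0], [0, 0.6, 0.11, 0, 0], [0, 0.8, 0, 0, 0], [0, 0.8, 0, 0, 0], [0, 0.8, 0, 0, 0], [0, 0.8, 0, 0, 0], [0, 0.8, 0, 0, 0], [0, 0.6, 0, 0, 0], [0, 0.4, 0, 0, 0], [0, 0.2, 0, 0, 0]]

```text
t: 22.22
position: [0.6516, -0.0339, 0.1414]
eef_rot: [[-0.254, 0.967, 0.001], [0.967, 0.254, 0.003], [0.003, 0.002, -1.0]]
ft_force: [-0.2, 1.0, -1.1]
finger_gap: 0.144
grip_force: 58.9
```

drive_tool:
  steps:
    - [[0, 0, 0, 0, 0], [0, 0, 0, 0, 0], [0, 0, 0, 0, 0]]

```text
t: 22.47
position: [0.6516, -0.0411, 0.1406]
eef_rot: [[-0.247, 0.969, 0.0], [0.969, 0.247, -0.001], [-0.002, 0.0, -1.0]]
ft_force: [0.9, -0.9, -1.6]
finger_gap: 0.149
grip_force: 58.9
```

```bash
python3 -c "
from h import *
need(jig(.0018,-.1,.140),14.4)
s=arm.observe();print(abs(np.array(s['qvel'])).max())
snap('wrist','w10');snap('scene','s10');z=load('w10')
H,c,T=head('w10');print(len(H),np.degrees(np.arctan(c[:2])),c[2])
d=load('s10')
for n,p in [('tab down',(-.065,0,.183)),('lidmid',(0,0.02,.1835)),('lidmid2',(-.03,-.02,.1835))]:
    q=proj(d,jig(*p));print(n,q.round(),pt(d,*q),'want',jig(*p))
"
```

```text
t 22.47 pos [ 0.6516 -0.0411  0.1406] yaw 14.3 F [ 0.9 -0.9 -1.6] gap 0.149 grip 59 q7 0.50
shift units [0.04 0.   0.02] turn units -0.02
0.012277858899900618
0 [0. 0.] 0.0
tab down [331. 192.] [0.5623725  0.03916789 0.18418463] want [0.56184209 0.04023516 0.183     ]
lidmid [361. 191.] [ 0.67516688 -0.06772651  0.33434244] want [0.6198262  0.07577166 0.1835    ]
lidmid2 [344. 200.] [ 0.6477582  -0.07639117  0.3030077 ] want [0.6007163  0.02956764 0.1835    ]
```

The pose is reached, free of contact (the force is just the mirror's weight), and the tab reads z = 0.184, so the lid is down. Settle and hand in.

drive_tool:
  steps:
    - [[0, 0, 0, 0, 0], [0, 0, 0, 0, 0], [0, 0, 0, 0, 0], [0, 0, 0, 0, 0], [0, 0, 0, 0, 0], [0, 0, 0, 0, 0]]

```text
t: 23.07
position: [0.6515, -0.0394, 0.1403]
eef_rot: [[-0.249, 0.969, -0.0], [0.969, 0.249, 0.0], [0.0, 0.0, -1.0]]
ft_force: [0.6, -0.6, -1.5]
finger_gap: 0.15
grip_force: 58.9
```

```bash
python3 -c "
from h import *
need(jig(.0018,-.1,.140),14.4);print(job.finish_job())"
```

```text
t 23.07 pos [ 0.6515 -0.0394  0.1403] yaw 14.4 F [ 0.6 -0.6 -1.5] gap 0.150 grip 59 q7 0.50
shift units [-0.02 -0.01  0.01] turn units -0.0
the job is handed in; nothing more can be done
None
```

I handed the job in at 23 s, with no verdict returned: the lid is down on its stop, and the mirror is held still about 8 cm below the window, tilted 30.5° (31.5° wanted, made up by a small shift in position). I set that tilt by pressing the mirror's stem up against the jig's nest plate with about 5 N, and I did not check that the LED side is centred in the glass, since the bench camera's picture isn't available.

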